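Pack up the bench grinder's short foot

TASK

The bench grinder rocks because the rubber foot at its front left corner is lost and only a short steel stub hangs there. Slide the two thin blue packers under that stub one after the other, the first flat on the bench and the second flat on top of it, so that the stub stands well over both and the grinder can no longer rock. Do not shove or tip the grinder, and leave the thick orange packer alone.

Things in the scene. Friction and masses are not known exactly. Their poses are not given: they have to be found in the camera images.
- short_foot (a point): Steel stub (30 mm round) at the front left of the green bench grinder (3.5 kg, loose, level on three rubber feet). Point: centre of underside, 22.5 mm above the bench, 2.5 mm more than two blue packers. x: from the grinder's front to its back, the way to slide packers in; y left; z up. Base plate, z 36 to 50 mm, overhangs 23 mm in front and at the left; wheels (to z 190 mm) begin 35 mm behind.
- blue1_mid (a point): One of two identical, interchangeable flat blue plastic packers, 110 x 40 x 10 mm (length, width, thickness), 50 g, lying flat on the bench. Point: its centre, 5 mm above its underside. x along the length (both ends alike), y across the width, z up. Can be pinched across its 40 mm width near an end.
- blue2_mid (a point): The other of two identical, interchangeable flat blue plastic packers, 110 x 40 x 10 mm (length, width, thickness), 50 g, lying flat on the bench. Point: its centre, 5 mm above its underside. x along the length (both ends alike), y across the width, z up. Can be pinched across its 40 mm width near an end.
- orange_mid (a point): A bystander: a thick orange plastic packer, 110 x 40 x 30 mm, too thick for the gap. This point is its centre, 15 mm above its underside; x along its length.
Not all that is in view belongs to the job. Leave any brown or green look-alike of the part that bears blue2_mid alone.

How it is judged:
On the way, in this order (a step that is already met when the one before it is completed fails the run):
1. one blue packer lies flat on the bench under the stub (((height (world z) of blue1_mid between 0.002 and 0.008 m and x of short_foot in the frame of blue1_mid between -0.047 and 0.047 m and y of short_foot in the frame of blue1_mid between -0.012 and 0.012 m and angle between blue1_mid's own z axis and vertical below 0.1 rad) or (height (world z) of blue2_mid between 0.002 and 0.008 m and x of short_foot in the frame of blue2_mid between -0.047 and 0.047 m and y of short_foot in the frame of blue2_mid between -0.012 and 0.012 m and angle between blue2_mid's own z axis and vertical below 0.1 rad))), for 0.2 s.
2. the other blue packer lies flat on top of it, under the stub too (((height (world z) of blue1_mid between 0.002 and 0.008 m and height (world z) of blue2_mid between 0.012 and 0.019 m and x of short_foot in the frame of blue1_mid between -0.047 and 0.047 m and y of short_foot in the frame of blue1_mid between -0.012 and 0.012 m and angle between each of blue1_mid, blue2_mid's own z axis and vertical below 0.1 rad and x of short_foot in the frame of blue2_mid between -0.047 and 0.047 m and y of short_foot in the frame of blue2_mid between -0.012 and 0.012 m) or (height (world z) of blue2_mid between 0.002 and 0.008 m and height (world z) of blue1_mid between 0.012 and 0.019 m and x of short_foot in the frame of blue2_mid between -0.047 and 0.047 m and y of short_foot in the frame of blue2_mid between -0.012 and 0.012 m and angle between each of blue2_mid, blue1_mid's own z axis and vertical below 0.1 rad and x of short_foot in the frame of blue1_mid between -0.047 and 0.047 m and y of short_foot in the frame of blue1_mid between -0.012 and 0.012 m))), for 0.2 s.
At the end, for the whole second after the job is handed in: One blue packer lies flat on the bench and the other flat on top of it (within about 6 degrees of level), the centre of the stub at least 8 mm inside the outline of both; the grinder stands level within 2 degrees and the stub is within 25 mm of where it began (((height (world z) of blue1_mid between 0.002 and 0.008 m and height (world z) of blue2_mid between 0.012 and 0.019 m and x of short_foot in the frame of blue1_mid between -0.047 and 0.047 m and y of short_foot in the frame of blue1_mid between -0.012 and 0.012 m and angle between each of blue1_mid, blue2_mid's own z axis and vertical below 0.1 rad and x of short_foot in the frame of blue2_mid between -0.047 and 0.047 m and y of short_foot in the frame of blue2_mid between -0.012 and 0.012 m) or (height (world z) of blue2_mid between 0.002 and 0.008 m and height (world z) of blue1_mid between 0.012 and 0.019 m and x of short_foot in the frame of blue2_mid between -0.047 and 0.047 m and y of short_foot in the frame of blue2_mid between -0.012 and 0.012 m and angle between each of blue2_mid, blue1_mid's own z axis and vertical below 0.1 rad and x of short_foot in the frame of blue1_mid between -0.047 and 0.047 m and y of short_foot in the frame of blue1_mid between -0.012 and 0.012 m)) and distance of short_foot from where it was at the start of the episode below 0.025 m and angle between short_foot's own z axis and vertical below 0.035 rad); the robot touches nothing.
It fails at once if the grinder is tipped by more than 5 degrees (angle between short_foot's own z axis and vertical above 0.09 rad).
It fails at once if the grinder is shoved by more than 40 mm (distance of short_foot from where it was at the start of the episode above 0.04 m).
It fails at once if the orange packer is moved by more than 30 mm (distance of orange_mid from where it was at the start of the episode above 0.03 m).
It also fails if it takes over 64 s, if anything falls off the work surface, if the arm or the gripper's body presses on something with over 40 N, if the wrist force passes 120 N, or if a joint passes its speed limit or range.

ROBOT

A 6-joint arm with a two-finger parallel gripper is mounted at the origin on a cart in front of the work surface, level with it; the furniture and walls round the work are solid. World frame = base frame: x ahead of the robot, y to its left, z up, the work surface at z = 0. Lengths are in m, angles in rad, forces in N, time in s.
With the tool pointing down it reaches from about 0.325 to 1 m from the base axis. Payload 5.1 kg.
Tool frame: the origin (TCP) lies at the very end of the fingers, on their centre line; the grasp point (between the pads) lies behind it (grip_point_offset is the x of the grasp point in the tool frame, in m); x points along the fingers, y is the direction in which the jaws open and shut, and the axes are right-handed (so a half turn about x gives the same grasp; the last joint's range is limited). The gripper opens to 85 mm and grips with 20 to 120 N. Pads are 22 mm wide; open, the fingers measure 114 mm over their backs; the gripper's body (76 mm by 85 mm) begins 54 mm behind the grasp point. The pads swing forward as they close: fully open they stand 13 mm farther back than shut.
Start: joints at [-1.195, 0.124, 1.65, -0, 1.367, -0.083], TCP at [0.288, -0.583, 0.208] pointing down, gripper open.
Joint ranges: [-2.61, 2.61], [-1.02, 2.33], [0.03, 2.71], [-1.35, 4.49], [0.32, 2.68], [-2.91, 2.91]. Speed limits (rad/s): [2.57, 2.57, 3.14, 3.14, 3.14, 3.14].

INTERFACE

Orientations are given as a rotation vector (axis times angle).
In Python, from bench import * gives the robot as it stands.
- The arm moves only by the tool servo_tool, never from a script. Its argument "series" is a list that holds one entry, the list of rows, each a list of 7 numbers: the closure, from 0 (fully open) to 1 (shut), then the shift along the world's x, y, z in mm, then the turn, a rotation vector about the world's x, y, z in rad. A call has 1 to 8 rows; each row shifts and turns the commanded pose from where the row before left it; what a row does not reach is not made up. A row lasts 1/10 s, in which the tool goes at most 50 mm and 8.59 degrees, less where a joint would pass 70% of its speed; a pose out of reach is approached as far as the arm can. A call is refused whole if a number of a shift passes 50 or a number of a turn 0.15, either way. A call with a gripper value outside its range is refused whole. The fingers move at their own pace and stop on an object; the grip force is fixed at half the most. Time passes only in rows, so rows that do not move let the fingers close. It gives the time, the measured TCP pose, the force and the opening at its end, in the units of the state.
- read_state(): the state, without advancing time (a new reading comes with each control period).
- get_image(name): name is "scene" or "top" or "wrist"; returns the picture (384x512x3 uint8, red, green, blue); there is no depth.
- get_calibration(name): a dict with "intrinsics" (3x3 intrinsics, pixels), "k1" (the pictures are not rectified: a ray, as slopes to the right and down, at radius r is drawn at 1 + k1 r^2 times it, then the intrinsics apply), "T" (4x4, takes a point from camera to world coordinates). Camera axes: x right, y down, z forward; pixel columns grow to the right and rows downward; lengths in m; the calibration is good to about 2 mm. A picture is of the moment at which its call begins: read the wrist's pose just before it. get_calibration takes no time and is no camera call; for the wrist camera it gives the pose at the moment of the call.
- close_job(): hands the job in, once; it reports no verdict.
The state is a dict: "t": time; "q": joint angles; "qd": joint speeds; "effort": joint torques, N m; "eef_pos": TCP position; "tcp_rot": TCP orientation; "wrist_force": force on the tool from outside, world axes, zero at the start; "torque": the same for the moment, N m; "finger_gap": finger opening in m.
Only numpy, scipy, OpenCV 4.12 (cv2) and the standard library are available. Lean on these libraries where they do the work, as an engineer would, in place of code of your own. Each camera call takes 0.05 s, during which the arm holds its last target. There are 200 camera calls.

## Working session

There is one attempt and no reset: what is moved stays moved. The work goes in short steps, Python scripts to look and compute and a tool call to move; the robot and the scene stay as the last step left them, time stands still between calls to the robot, and variables do not carry over. Pictures are saved under pics/ and viewed, and the job is handed in when it is done.

Besides the shell and the picture viewer there is one more tool, called as name(argument=value, ...), one argument or row to a line, values as JSON. servo_tool: Moves the arm, as the interface text tells. Its arguments: {"type":"object","properties":{"series":{"type":"array"}},"required":["series"]}

```bash
mkdir -p pics; ls
python3 - <<'E'
from bench import *
import cv2
s=read_state();print(s)
for n in("scene","top","wrist"):
    c=get_calibration(n);print(n,c)
    cv2.imwrite(f"pics/{n}0.png",get_image(n)[:,:,::-1])
E
```

```text
pics
{'t': 0.0, 'q': array([-1.19459617e+00,  1.24509463e-01,  1.65163885e+00, -1.47957337e-05,
        1.36750467e+00, -8.25799029e-02]), 'qd': array([-0.00074719, -0.00171574, -0.00048507,  0.00041327, -0.00052844,
       -0.0021663 ]), 'effort': array([ 1.43898724e-03, -4.23612642e+01, -3.65449119e+01, -6.72116144e-06,
        7.04528560e-03, -6.80223621e-06]), 'eef_pos': array([ 0.28759945, -0.58219267,  0.20667102]), 'tcp_rot': array([ 1.96690584,  0.46140674, -1.96754365]), 'wrist_force': array([-0.55478515, -0.22765466,  0.29404419]), 'torque': array([-0.01884878, -0.01351567, -0.04638158]), 'finger_gap': 0.08513071355069701}
scene {'intrinsics': array([[480.26455533,   0.        , 248.57445505],
       [  0.        , 480.26455533, 203.43056625],
       [  0.        ,   0.        ,   1.        ]]), 'k1': -0.19254530156462335, 'T': array([[-0.8698064 , -0.26866789,  0.41382894,  0.02069757],
       [-0.49316907,  0.49869849, -0.71280017,  0.88131491],
       [-0.01486935, -0.82408579, -0.56626983,  0.72804707],
       [ 0.        ,  0.        ,  0.        ,  1.        ]])}
top 
[... 204 characters left out ...]
array([[-0.03007928, -0.98229488,  0.18491079,  0.35059666],
       [-0.99935286,  0.03320508,  0.01383025, -0.00428432],
       [-0.01972536, -0.18437513, -0.98265799,  1.08291201],
       [ 0.        ,  0.        ,  0.        ,  1.        ]])}
wrist {'intrinsics': array([[326.09877823,   0.        , 255.06665437],
       [  0.        , 326.09877823, 190.266656  ],
       [  0.        ,   0.        ,   1.        ]]), 'k1': -0.07017685044242902, 'T': array([[ 0.4426346 , -0.85723715, -0.26309518,  0.3538226 ],
       [-0.89669835, -0.42399756, -0.12711467, -0.54933424],
       [-0.00258429,  0.29218237, -0.95635913,  0.37369621],
       [ 0.        ,  0.        ,  0.        ,  1.        ]])}
```

View pics/scene0.png

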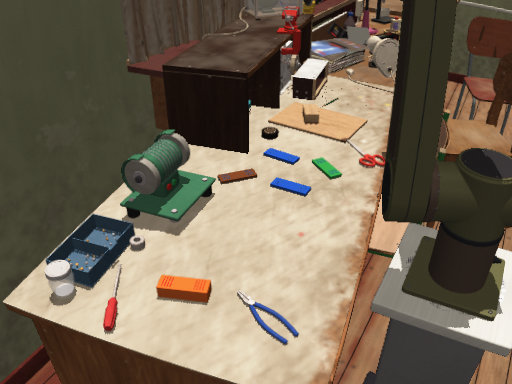

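View pics/top0.png

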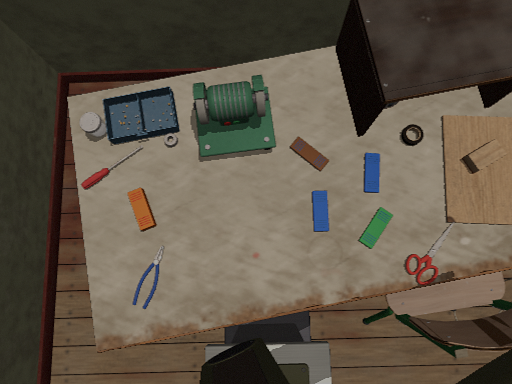

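View pics/wrist0.png

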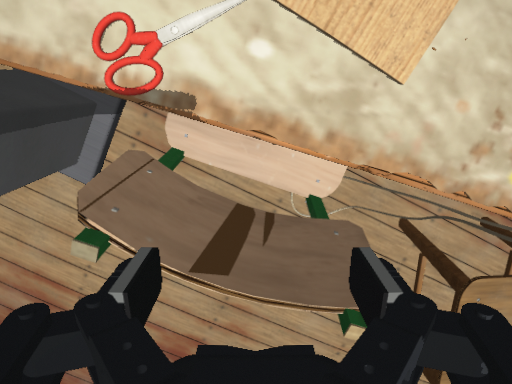

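The top view shows these candidates:
- **Blue:** packers at (320,211) and (372,172).
- **Look-alikes:** brown at (309,153), green at (376,228) and orange at (141,209).
- **Also blue:** the tray at (141,115) and the plier handles at (148,285).

I choose the two plain blue bars. The grinder plate is at about (236,145), with its front towards the robot.

```bash
cat > h.py <<'E'
from bench import *
import bench, numpy as np, cv2
from scipy.spatial.transform import Rotation as R
def ray(cal,uv,z):
    K=cal["intrinsics"];d=np.array([cal["k1"],0,0,0,0.])
    # drawn = slope*(1+k1 r^2): opencv model
    p=cv2.undistortPoints(np.array(uv,float).reshape(-1,1,2),K,d,None,None,None) if False else cv2.undistortPointsIter(np.array(uv,float).reshape(-1,1,2),K,d,np.eye(3),np.eye(3),(3,50,1e-9))
    p=p.reshape(-1,2);T=cal["T"]
    D=np.c_[p,np.ones(len(p))]@T[:3,:3].T
    s=(np.broadcast_to(z,len(p))-T[2,3])/D[:,2]
    return T[:3,3]+D*s[:,None]
def snap(n,f=None):
    cal=get_calibration(n);im=get_image(n)
    if f: cv2.imwrite(f"pics/{f}.png",im[:,:,::-1])
    return cal,im
def mask(im,lo,hi,smin=100,vmin=40):
    h=cv2.cvtColor(im,cv2.COLOR_RGB2HSV)
    return cv2.morphologyEx(cv2.inRange(h,(lo,smin,vmin),(hi,255,255)),cv2.MORPH_OPEN,np.ones((3,3)))
def blobs(m,amin=150):
    cs,_=cv2.findContours(m,cv2.RETR_EXTERNAL,cv2.CHAIN_APPROX_NONE)
    return sorted([c for c in cs if cv2.contourArea(c)>amin],key=cv2.contourArea,reverse=True)
def rect(cal,c,z):
    P=ray(cal,c.reshape(-1,2),z)
    (cx,cy),(w,h),a=cv2.minAreaRect((P[:,:2]*1000).astype(np.float32))
    if w<h: w,h,a=h,w,a+90
    return np.round([cx,cy,w,h,(a+90)%180-90],1)
E
python3 - <<'E'
from h import *
print([x for x in dir(bench) if not x.startswith('__')], getattr(bench,'grip_point_offset',None))
for n in("top","scene"):
    cal,im=snap(n)
    for nm,lo,hi in(("blue",105,125),("orange",5,16),("green",60,90)):
        for c in blobs(mask(im,lo,hi,130 if nm!="green" else 80)):
            print(n,nm,cv2.boundingRect(c),rect(cal,c,0.01 if nm!="green" else .05))
cal,im=snap("top")
cv2.imwrite("pics/c1.png",cv2.resize(im[60:260,90:400,::-1],None,fx=2.5,fy=2.5,interpolation=cv2.INTER_CUBIC))
E
```

```text
['IKError', 'close_job', 'get_calibration', 'get_image', 'grip_point_offset', 'read_state'] -0.0187
top blue (312, 191, 17, 40) [ 487.2 -153.6  106.1   38.3   -0.6]
top blue (364, 153, 15, 39) [ 587.9 -298.5  107.5   37.6   -4.9]
top orange (128, 188, 28, 43) [507.8 327.6 115.3  44.5  20.6]
top orange (60, 199, 23, 39) [486.7 518.5 105.   59.3   3.5]
top orange (69, 82, 44, 13) [863.7 483.5 124.8  34.8 -89.2]
top orange (299, 144, 20, 19) [ 647.  -131.6   47.7   38.8   48.5]
top orange (64, 141, 10, 23) [673.6 535.8  65.6  25.2   3.2]
top green (198, 75, 77, 81) [751.5  71.2 209.8 201.4   5.7]
top green (360, 208, 32, 40) [ 434.  -286.8  103.7   37.   -36.4]
top green (206, 86, 10, 32) [790.5 132.6  91.2  18.6   5.9]
scene blue (271, 178, 39, 17) [ 485.  -152.7  109.8   48.6   -0.7]
scene blue (264, 149, 35, 15) [ 586.6 -297.1  112.7   49.8   -5.3]
scene blue (250, 305, 37, 38) [312.  323.3 118.2  16.5 -25.8]
scene orange (7, 306, 223, 78) [544.9 586.  514.5 144.4   9.6]
scene orange (464, 17, 48, 110) [  116.8 -1960.2  2154.6   289.9   -88.1]
scene orange (328, 214, 57, 170) [168.6 124.1 534.4  67.4 -79.2]
scene orange (157, 275, 54, 27) [511.8 318.7 119.9  67.3  20.3]
scene orange (151, 76, 18, 53) [1227.5 -494.6  572.3   55.3  -49.6]
scene orange (444, 119, 36, 43) [  90.3 -696.9  344.5  113.4  -82.9]
scene orange (311, 25, 21, 16) [ 1039.9 -1753.6   368.1   111.1   -69.1]
scene orange (219, 171, 30, 12) [ 652.6 -121.4   84.7   48.7   49.8]
scene green (122, 171, 93, 49) [729.4  77.2 207.5 176.3 -84.3]
scene green (312, 158, 29, 20) [ 413.  -230.3  107.4   40.4  -36.1]
scene green (131, 154, 34, 24) [861.6 -18.2 170.6  53.1 -16.5]
```

View pics/c1.png

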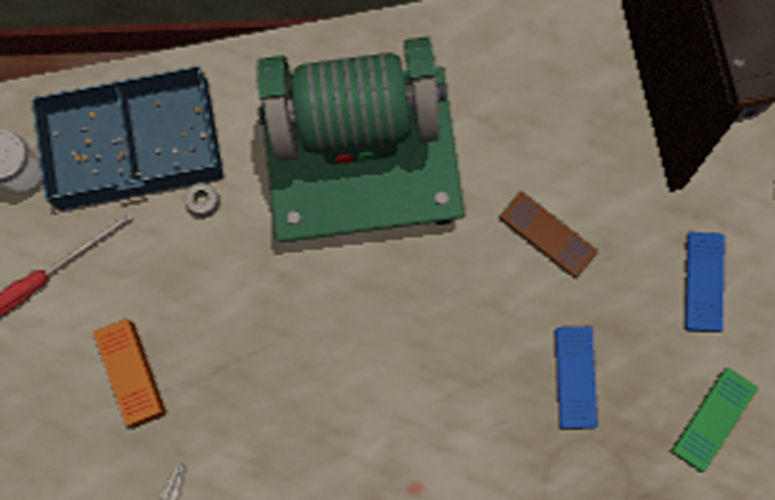

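The crop confirms two plain blue bars at crop pixels (576,377) and (705,281). The plate's front-left corner is at (278,240), and bolts show at (293,217) and (441,198).

Run:
```python
from h import *
cal=get_calibration("top")
px=np.array([[293,217],[441,198],[278,240],[463,216]])/2.5+[90,60]-0.2
P=ray(cal,px,.05)*1000;print(P.round(1))
for i,j in((0,1),(2,3)):
    d=P[j]-P[i];print(np.linalg.norm(d),np.degrees(np.arctan2(d[0],-d[1])), 'fwd yaw', np.degrees(np.arctan2(-d[1],d[0]))-90)
s=read_state();M=R.from_rotvec(s["tcp_rot"]).as_matrix();print(M.round(3))
```

```text
[[663.4 142.9  50. ]
 [678.8 -16.   50. ]
 [638.5 159.1  50. ]
 [657.9 -38.8  50. ]]
159.66470293506288 5.53713530951683 fwd yaw -5.537135309516827
198.82216845274198 5.610905696170729 fwd yaw -5.610905696170718
[[-0.     0.443 -0.897]
 [ 0.001 -0.897 -0.443]
 [-1.    -0.001 -0.   ]]
```

Run:
```python
from h import *
cal,im=snap("scene")
cv2.imwrite("pics/c2.png",cv2.resize(im[150:235,110:230,::-1],None,fx=6,fy=6,interpolation=cv2.INTER_CUBIC))
```

```text
(no output)
```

View pics/c2.png

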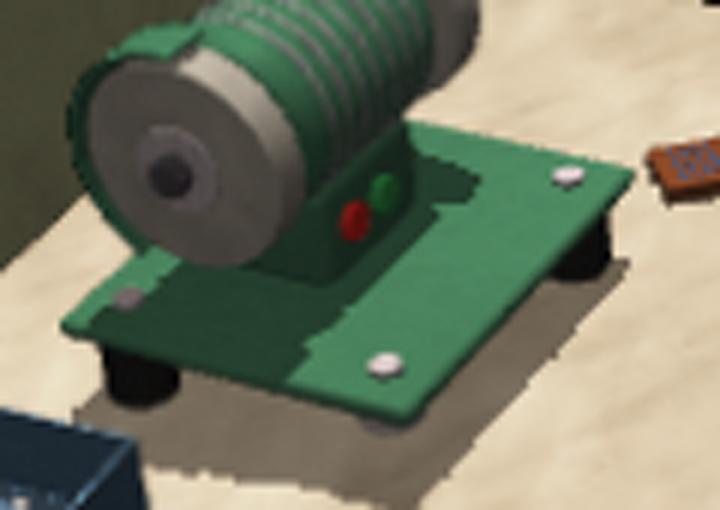

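The scene crop shows the front-left foot missing. A bit of grey stub is visible below the plate at crop (385,428), in line with the bolt, so the stub centre should be near (0.663, 0.140). I'll move above the nearer blue packer.

servo_tool(
  series=[
    [[0.4, 16, 43, -9, 0, 0, -0.047], [0.4, 16, 43, -9, 0, 0, -0.047], [0.4, 16, 43, -9, 0, 0, -0.047], [0.4, 16, 43, -9, 0, 0, -0.047], [0.4, 16, 43, -9, 0, 0, -0.047], [0.4, 16, 43, -9, 0, 0, -0.047], [0.4, 16, 43, -9, 0, 0, -0.047], [0.4, 16, 43, -9, 0, 0, -0.047]],
  ],
)

```text
t: 1.15
eef_pos: [0.4162, -0.2371, 0.1359]
tcp_rot: [2.181, 0.087, -2.179]
wrist_force: [1.1, -0.1, 0.2]
finger_gap: 0.0514
```

servo_tool(
  series=[
    [[0.4, 15, 43, -9, 0, 0, -0.047], [0.4, 15, 43, -9, 0, 0, -0.047], [0.4, 0, 0, 0, 0, 0, 0], [0.4, 0, 0, 0, 0, 0, 0]],
  ],
)

```text
t: 1.55
eef_pos: [0.446, -0.152, 0.1179]
tcp_rot: [-2.217, 0.01, 2.218]
wrist_force: [-0.9, -0.4, 0.0]
finger_gap: 0.0514
```

Run:
```python
from h import *
s=read_state();print(s["t"],s["eef_pos"],s["finger_gap"],s["wrist_force"]);print(R.from_rotvec(s["tcp_rot"]).as_matrix().round(3))
cal,im=snap("wrist","w1")
for c in blobs(mask(im,105,125,130)): print(cv2.boundingRect(c),rect(cal,c,.01))
# stub bottom check
print(ray(get_calibration("scene"),[[174.2,221.3]],.0225)*1000)
```

```text
1.55 [ 0.44597353 -0.15195193  0.11785724] 0.05139243593393727 [-0.92706376 -0.44061486  0.0095289 ]
[[-0.    -0.008 -1.   ]
 [-0.    -1.     0.008]
 [-1.     0.     0.   ]]
(235, 62, 49, 131) [ 488.1 -154.9  108.2   39.2   -0.5]
(406, 0, 63, 77) [ 563.2 -297.2   60.    41.9   -5.6]
[[660.26559197 148.92113003  22.5       ]]
```

View pics/w1.png

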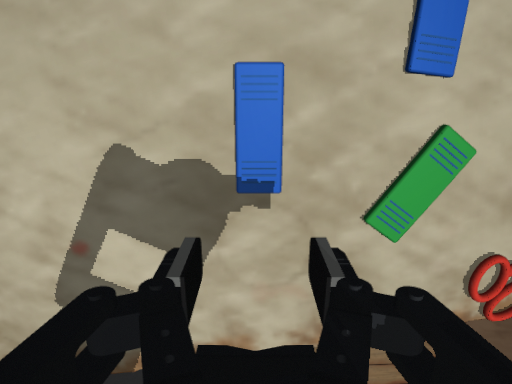

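The wrist view shows the blue packer at (258,127), between the jaws and square to them. It measures (488, -154.7), 108 x 39 mm, which agrees with the top view. Descending.

servo_tool(
  series=[
    [[0.4, 0, -1, -30, 0, 0, 0], [0.4, 0, -1.5, -40, 0, 0, 0], [0.4, 0, 0, -25, 0, 0, 0], [0.4, 0, 0, -8, 0, 0, 0], [0.4, 0, 0, -3, 0, 0, 0], [0.4, 0, 0, -2, 0, 0, 0], [0.4, 0, 0, -1, 0, 0, 0], [0.4, 0, 0, 0, 0, 0, 0]],
  ],
)

```text
t: 2.4
eef_pos: [0.4468, -0.1559, 0.0102]
tcp_rot: [-2.219, 0.014, 2.214]
wrist_force: [1.0, 0.2, 0.8]
finger_gap: 0.0512
```

Run:
```python
from h import *
s=read_state();print(s["t"],s["eef_pos"],s["finger_gap"],s["wrist_force"])
snap("wrist","w2")
```

```text
2.4 [ 0.44679699 -0.15585117  0.01019123] 0.051237888240059135 [1.04876815 0.1846675  0.81423895]
```

View pics/w2.png

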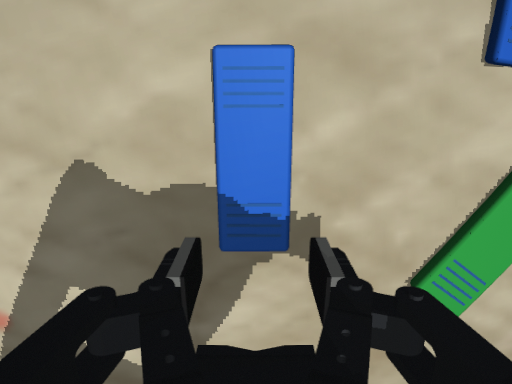

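servo_tool(
  series=[
    [[0.4, 0, 0.5, -3, 0, 0, 0], [0.4, 0, 0, -2, 0, 0, 0], [0.4, 0, 0, 0, 0, 0, 0]],
  ],
)

```text
t: 2.75
eef_pos: [0.4456, -0.1546, 0.0036]
tcp_rot: [-2.215, 0.012, 2.216]
wrist_force: [0.0, -0.4, -1.6]
finger_gap: 0.0511
```

servo_tool(
  series=[
    [[0.4, 0, 0, -1, 0, 0, 0], [0.4, 0, 0, -1, 0, 0, 0], [0.4, 0, 0, 0, 0, 0, 0]],
  ],
)

```text
t: 3.05
eef_pos: [0.4457, -0.1547, 0.0017]
tcp_rot: [-2.215, 0.012, 2.216]
wrist_force: [0.1, 0.8, 0.3]
finger_gap: 0.0514
```

servo_tool(
  series=[
    [[0.4, 0, 0, -1, 0, 0, 0], [0.4, 0, 0, -1, 0, 0, 0], [0.4, 0, 0, 0, 0, 0, 0]],
  ],
)

```text
t: 3.35
eef_pos: [0.4457, -0.1547, -0.0003]
tcp_rot: [-2.215, 0.012, 2.216]
wrist_force: [-0.6, -1.0, -0.5]
finger_gap: 0.0513
```

servo_tool(
  series=[
    [[0.6, 0, 0, 0, 0, 0, 0], [0.6, 0, 0, 0, 0, 0, 0], [0.7, 0, 0, 0, 0, 0, 0], [0.8, 0, 0, 0, 0, 0, 0], [0.8, 0, 0, 0, 0, 0, 0]],
  ],
)

```text
t: 3.85
eef_pos: [0.4459, -0.1548, -0.0]
tcp_rot: [-2.216, 0.012, 2.216]
wrist_force: [-0.5, 0.2, -0.4]
finger_gap: 0.0172
```

Run:
```python
from h import *
s=read_state();print(s["t"],s["eef_pos"],s["finger_gap"],s["wrist_force"])
snap("wrist","w3")
```

```text
3.85 [ 4.45868650e-01 -1.54793465e-01 -3.50319238e-05] 0.017169173572450465 [-0.45634107  0.17134328 -0.44701777]
```

View pics/w3.png

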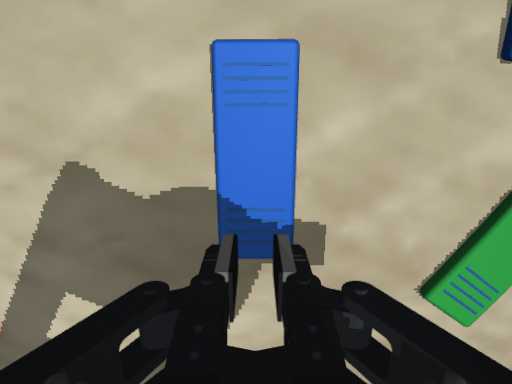

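The jaws closed to 17 mm over the packer without gripping it, so the tips were above it. I'll check the geometry before retrying.

Run:
```python
from h import *
cal=get_calibration("wrist");s=read_state()
Ti=np.linalg.inv(cal["T"])
def proj(P):
    p=Ti[:3,:3]@np.array(P)+Ti[:3,3];a=p[:2]/p[2];a=a*(1+cal["k1"]*(a@a));return (cal["intrinsics"][:2,:2]@a+cal["intrinsics"][:2,2]).round(0)
e=s["eef_pos"];print(cal["T"][:3,3]-e,cal["T"][:3,2])
for dz in(0,.005,.01,.015,.02):
  print(dz,[proj(e+[dx,.0085,dz]) for dx in(-.011,0,.011)])
cal,im=snap("wrist")
for c in blobs(mask(im,105,125,130)): print(cv2.boundingRect(c),rect(cal,c,.01))
```

```text
[ 0.07379436 -0.00069068  0.16692619] [-0.29260181  0.00408552 -0.95622565]
0 [array([241., 247.]), array([240., 229.]), array([240., 211.])]
0.005 [array([240., 251.]), array([240., 233.]), array([239., 214.])]
0.01 [array([240., 256.]), array([239., 237.]), array([239., 218.])]
0.015 [array([240., 260.]), array([239., 241.]), array([238., 221.])]
0.02 [array([239., 265.]), array([239., 246.]), array([238., 225.])]
(212, 40, 87, 218) [ 488.  -155.1  107.9   39.3   -0.6]
(501, 10, 11, 51) [ 545.6 -272.6   22.4    5.2    8.8]
```

servo_tool(
  series=[
    [[0.4, 0, 0, 0, 0, 0, 0], [0.4, 0, 0, 0, 0, 0, 0], [0.4, 0, 0, 0, 0, 0, 0], [0.4, 0, 0, -2, 0, 0, 0], [0.4, 0, 0, -2, 0, 0, 0], [0.4, 0, 0, 0, 0, 0, 0]],
  ],
)

```text
t: 4.55
eef_pos: [0.4455, -0.1546, -0.0045]
tcp_rot: [-2.215, 0.012, 2.216]
wrist_force: [1.0, 0.1, 0.6]
finger_gap: 0.0509
```

servo_tool(
  series=[
    [[0.4, 0, 0, -2, 0, 0, 0], [0.4, 0, 0, 0, 0, 0, 0], [0.4, 0, 0, 0, 0, 0, 0]],
  ],
)

```text
t: 4.85
eef_pos: [0.4458, -0.1547, -0.0062]
tcp_rot: [-2.216, 0.012, 2.216]
wrist_force: [0.2, -0.0, 1.1]
finger_gap: 0.0513
```

servo_tool(
  series=[
    [[0.4, 0, 0, -2, 0, 0, 0], [0.4, 0, 0, 0, 0, 0, 0], [0.4, 0, 0, 0, 0, 0, 0]],
  ],
)

```text
t: 5.15
eef_pos: [0.4458, -0.1548, -0.0082]
tcp_rot: [-2.216, 0.012, 2.216]
wrist_force: [0.6, -0.6, -0.2]
finger_gap: 0.0515
```

servo_tool(
  series=[
    [[0.4, 0, 0, -1, 0, 0, 0], [0.4, 0, 0, -1, 0, 0, 0], [0.4, 0, 0, 0, 0, 0, 0]],
  ],
)

```text
t: 5.45
eef_pos: [0.4457, -0.1547, -0.0103]
tcp_rot: [-2.215, 0.012, 2.216]
wrist_force: [-0.2, -1.0, 0.3]
finger_gap: 0.0515
```

servo_tool(
  series=[
    [[0.4, 0, 0, -1, 0, 0, 0], [0.4, 0, 0, -1, 0, 0, 0], [0.4, 0, 0, 0, 0, 0, 0]],
  ],
)

```text
t: 5.75
eef_pos: [0.4457, -0.1547, -0.0123]
tcp_rot: [-2.215, 0.012, 2.216]
wrist_force: [0.4, 1.4, -0.3]
finger_gap: 0.0511
```

Run:
```python
from h import *
s=read_state();print(s["t"],s["eef_pos"],s["finger_gap"],s["wrist_force"])
snap("wrist","w4")
```

```text
5.75 [ 0.44570424 -0.15472606 -0.01226838] 0.05112517474452453 [ 0.3935003   1.4017227  -0.31201625]
```

View pics/w4.png

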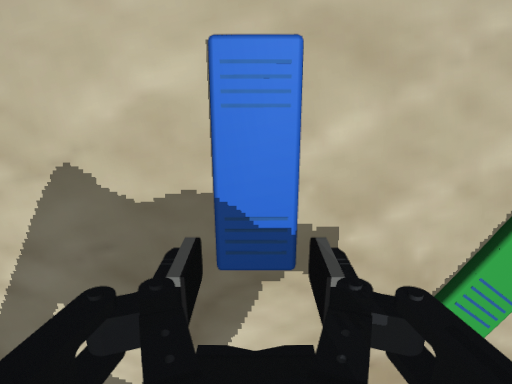

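servo_tool(
  series=[
    [[0.4, 0, 0, -1, 0, 0, 0], [0.4, 0, 0, -1, 0, 0, 0], [0.4, 0, 0, -1, 0, 0, 0], [0.4, 0, 0, 0, 0, 0, 0]],
  ],
)

```text
t: 6.2
eef_pos: [0.4457, -0.1547, -0.0153]
tcp_rot: [-2.215, 0.012, 2.216]
wrist_force: [0.2, -0.3, -0.1]
finger_gap: 0.0512
```

servo_tool(
  series=[
    [[0.6, 0, 0, 0, 0, 0, 0], [0.6, 0, 0, 0, 0, 0, 0], [0.6, 0, 0, 0, 0, 0, 0]],
  ],
)

```text
t: 6.5
eef_pos: [0.4465, -0.1551, -0.0143]
tcp_rot: [-2.217, 0.013, 2.215]
wrist_force: [-0.8, 1.0, 5.0]
finger_gap: 0.0343
```

Touching the packer's top at TCP z = -14.5 mm puts the real finger ends about 25 mm above the reported TCP at this opening. I'll reopen and go lower.

servo_tool(
  series=[
    [[0.4, 0, 0, 0, 0, 0, 0], [0.4, 0, 0, 0, 0, 0, 0], [0.4, 0, 0, -1, 0, 0, 0], [0.4, 0, 0, -1, 0, 0, 0], [0.4, 0, 0, -1, 0, 0, 0], [0.4, 0, 0, -1, 0, 0, 0], [0.4, 0, 0, -1, 0, 0, 0], [0.4, 0, 0, 0, 0, 0, 0]],
  ],
)

```text
t: 7.3
eef_pos: [0.4457, -0.1547, -0.0203]
tcp_rot: [-2.215, 0.012, 2.216]
wrist_force: [0.4, 0.5, -1.1]
finger_gap: 0.0512
```

servo_tool(
  series=[
    [[0.4, 0, 0, -1, 0, 0, 0], [0.4, 0, 0, -1, 0, 0, 0], [0.4, 0, 0, 0, 0, 0, 0]],
  ],
)

```text
t: 7.6
eef_pos: [0.4457, -0.1547, -0.0222]
tcp_rot: [-2.216, 0.012, 2.216]
wrist_force: [-0.6, 0.2, -0.2]
finger_gap: 0.0514
```

servo_tool(
  series=[
    [[0.6, 0, 0, 0, 0, 0, 0], [0.6, 0, 0, 0, 0, 0, 0], [0.6, 0, 0, 0, 0, 0, 0], [0.6, 0, 0, 0, 0, 0, 0]],
  ],
)

```text
t: 8.0
eef_pos: [0.4462, -0.155, -0.0217]
tcp_rot: [-2.217, 0.013, 2.215]
wrist_force: [-0.4, 0.5, 3.7]
finger_gap: 0.0376
```

Run:
```python
from h import *
s=read_state();print(s["t"],s["eef_pos"],s["finger_gap"],s["wrist_force"])
cal,im=snap("wrist","w5")
for c in blobs(mask(im,105,125,130)): print(cv2.boundingRect(c),rect(cal,c,.01))
```

```text
8.0 [ 0.44623121 -0.15497104 -0.02167764] 0.037637912602239976 [-0.44246862  0.51795272  3.68381946]
(205, 31, 101, 250) [ 488.2 -155.2  108.7   39.3   -0.7]
```

View pics/w5.png

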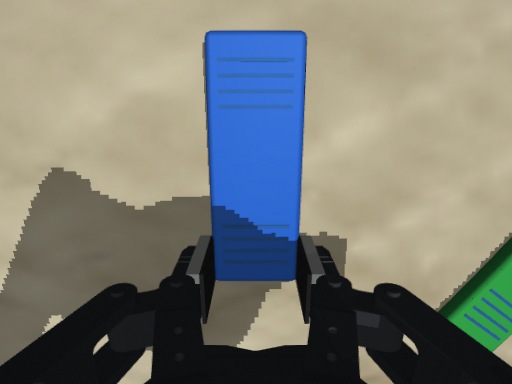

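servo_tool(
  series=[
    [[0.4, 0, 0, 0, 0, 0, 0], [0.4, 0, 0, 0, 0, 0, 0], [0.4, 0, 0, -1, 0, 0, 0], [0.4, 0, 0, -1, 0, 0, 0], [0.4, 0, 0, 0, 0, 0, 0]],
  ],
)

```text
t: 8.55
eef_pos: [0.4455, -0.1546, -0.0245]
tcp_rot: [-2.215, 0.012, 2.216]
wrist_force: [-0.3, -1.3, -0.5]
finger_gap: 0.0511
```

servo_tool(
  series=[
    [[0.6, 0, 0, 0, 0, 0, 0], [0.8, 0, 0, 0, 0, 0, 0], [0.9, 0, 0, 0, 0, 0, 0], [0.9, 0, 0, 0, 0, 0, 0], [0.9, 0, 0, 0, 0, 0, 0]],
  ],
)

```text
t: 9.05
eef_pos: [0.4461, -0.1549, -0.0238]
tcp_rot: [-2.217, 0.013, 2.215]
wrist_force: [0.4, -0.3, 2.4]
finger_gap: 0.0382
```

servo_tool(
  series=[
    [[0.9, 0, 0, 5, 0, 0, 0], [0.9, 0, 0, 15, 0, 0, 0], [0.9, 0, 0, 20, 0, 0, 0], [0.9, 0, 0, 20, 0, 0, 0], [0.9, 0, 0, 0, 0, 0, 0], [0.9, 0, 0, 0, 0, 0, 0]],
  ],
)

```text
t: 9.65
eef_pos: [0.4458, -0.1547, 0.0358]
tcp_rot: [-2.216, 0.013, 2.216]
wrist_force: [-0.0, -0.4, -1.3]
finger_gap: 0.0382
```

Run:
```python
from h import *
s=read_state();print(s["t"],s["eef_pos"],s["finger_gap"],s["wrist_force"])
cal,im=snap("wrist","w6");snap("scene","s6")
```

```text
9.65 [ 0.4457673  -0.15474145  0.03581364] 0.03815523092048384 [-0.01575818 -0.37567468 -1.28514374]
```

View pics/w6.png

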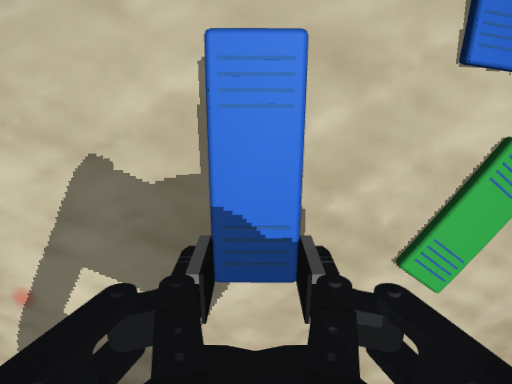

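View pics/s6.png

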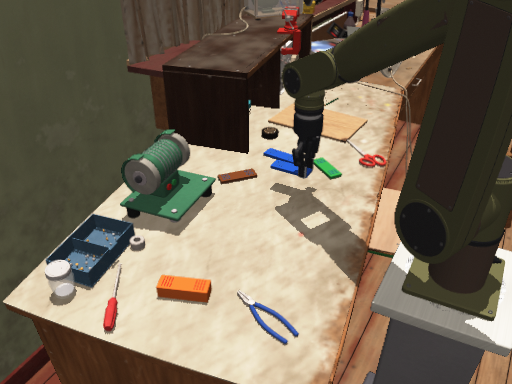

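The grip is good: the packer is lifted level, at (257,155) in the wrist view, and the scene view shows it clear of the bench. Next I move it in front of the grinder, 0.107 rad turned to the plate's yaw of 5.5°.

servo_tool(
  series=[
    [[0.9, 6, 34, 0, 0, 0, 0.013], [0.9, 6, 35, 0, 0, 0, 0.013], [0.9, 6, 35, 0, 0, 0, 0.013], [0.9, 6, 35, 0, 0, 0, 0.014], [0.9, 6, 35, 0, 0, 0, 0.014], [0.9, 7, 34, 0, 0, 0, 0.013], [0.9, 7, 34, 0, 0, 0, 0.013], [0.9, 7, 35, 0, 0, 0, 0.014]],
  ],
)

```text
t: 10.55
eef_pos: [0.4958, 0.1235, 0.0343]
tcp_rot: [2.169, 0.104, -2.175]
wrist_force: [1.3, 0.6, -1.0]
finger_gap: 0.0384
```

servo_tool(
  series=[
    [[0.9, 0, 0, -20, 0, 0, 0], [0.9, 0, 0, -20, 0, 0, 0], [0.9, 0, 0, -8, 0, 0, 0], [0.9, 0, 0, 0, 0, 0, 0], [0.9, 0, 0, 0, 0, 0, 0]],
  ],
)

```text
t: 11.05
eef_pos: [0.4968, 0.122, -0.0122]
tcp_rot: [2.172, 0.104, -2.173]
wrist_force: [0.5, 0.3, -0.1]
finger_gap: 0.0381
```

Run:
```python
from h import *
s=read_state();print(s["t"],s["eef_pos"],s["finger_gap"],s["wrist_force"]);print(R.from_rotvec(s["tcp_rot"]).as_matrix().round(3))
zt=s["eef_pos"][2]+.0238+.01
cal,im=snap("wrist","w7")
for c in blobs(mask(im,105,125,130)): print(cv2.boundingRect(c),rect(cal,c,zt))
cal,ims=snap("scene");cal,imt=snap("top")
a=cv2.resize(ims[140:260,100:300],None,fx=3.9,fy=3.9,interpolation=cv2.INTER_CUBIC)
cv2.imwrite("pics/s7.png",a[:,:,::-1])
cv2.imwrite("pics/t7.png",cv2.resize(imt[90:250,160:340,::-1],None,fx=3.5,fy=3.5,interpolation=cv2.INTER_CUBIC))
```

```text
11.05 [ 0.49676681  0.12197022 -0.01220349] 0.03808910215542473 [ 0.51932965  0.32998194 -0.09680811]
[[-0.001  0.095 -0.995]
 [-0.    -0.995 -0.095]
 [-1.     0.     0.001]]
(205, 28, 103, 254) [539.3 126.3 108.5  39.5   5.4]
```

View pics/w7.png

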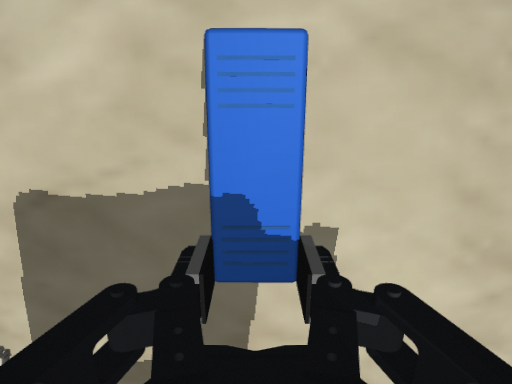

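View pics/s7.png

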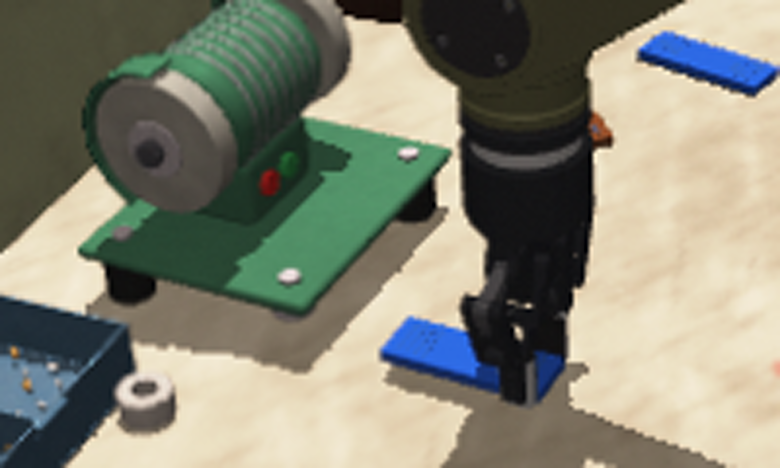

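View pics/t7.png

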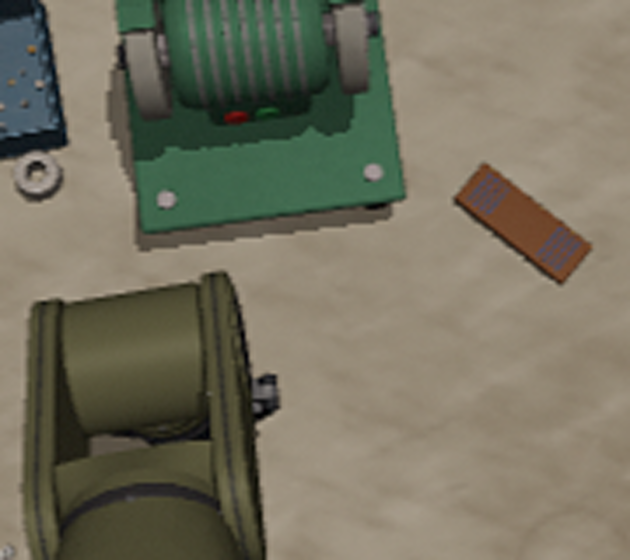

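The packer is held level at yaw 5.4°, at crop (470,355) in front of the plate. The stub tip shows at crop (290,317), directly below the bolt at (290,276). One cross-check of the stub position:

Run:
```python
from h import *
sc=get_calibration("scene");tp=get_calibration("top")
print("bolt scene",ray(sc,[[174.3,210.7]],.052)*1000)
print("bolt top",ray(tp,[[160+166/3.5,90+200/3.5]],.052)*1000)
print("corner FL scene z.05/.036",ray(sc,[[100+305/3.9,140+300/3.9],[100+305/3.9,140+312/3.9]],[.05,.036])*1000)
Ti=np.linalg.inv(sc["T"])
def proj(P):
    p=P@Ti[:3,:3].T+Ti[:3,3];a=p[:,:2]/p[:,2:];a=a*(1+sc["k1"]*(a**2).sum(1,keepdims=True));return a@sc["intrinsics"][:2,:2]+sc["intrinsics"][:2,2]
th=np.linspace(0,6.28,60)
for S in((663.4,142.9),(663.6,138.4),(666,139),(670,137.6)):
    q=proj(np.c_[S[0]+15*np.cos(th),S[1]+15*np.sin(th),0*th+22.5]/1000)
    print(S,((q-[100,140])*3.9).min(0).round(),((q-[100,140])*3.9).max(0).round())
```

```text
bolt scene [[659.69223632 144.17710026  52.        ]]
bolt top [[661.21960979 141.49311852  52.        ]]
corner FL scene z.05/.036 [[637.45883256 158.45086561  50.        ]
 [642.55103455 153.8848754   36.        ]]
(663.4, 142.9) [268. 297.] [314. 325.]
(663.6, 138.4) [272. 293.] [318. 321.]
(666, 139) [268. 293.] [315. 320.]
(670, 137.6) [265. 290.] [311. 317.]
```

servo_tool(
  series=[
    [[0.9, 0, 0, -5, 0, 0, 0], [0.9, 0, 0, -4, 0, 0, 0], [0.9, 0, 1, 0, 0, 0, 0], [0.9, 10, 1, 0, 0, 0, 0], [0.9, 10, 1, 0, 0, 0, 0], [0.9, 10, 1, 0, 0, 0, 0], [0.9, 10, 1, 0, 0, 0, 0], [0.9, 0, 0, 0, 0, 0, 0]],
  ],
)

```text
t: 12.0
eef_pos: [0.539, 0.1274, -0.0206]
tcp_rot: [2.174, 0.104, -2.171]
wrist_force: [-0.7, -1.0, -0.1]
finger_gap: 0.0383
```

servo_tool(
  series=[
    [[0.9, 10, 1, 0, 0, 0, 0], [0.9, 10, 1, 0, 0, 0, 0], [0.9, 10, 1, 0, 0, 0, 0], [0.9, 10, 1, 0, 0, 0, 0], [0.9, 10, 1, 0, 0, 0, 0], [0.9, 7, 1, 0, 0, 0, 0], [0.9, 0, 0, 0, 0, 0, 0], [0.9, 0, 0, 0, 0, 0, 0]],
  ],
)

```text
t: 12.8
eef_pos: [0.5937, 0.1332, -0.0213]
tcp_rot: [2.172, 0.104, -2.173]
wrist_force: [-0.4, 0.8, -0.1]
finger_gap: 0.0381
```

Run:
```python
from h import *
s=read_state();print(s["t"],s["eef_pos"],s["finger_gap"],s["wrist_force"])
cal,im=snap("wrist","w8");cal,ims=snap("scene")
cv2.imwrite("pics/s8.png",cv2.resize(ims[140:260,100:300,::-1],None,fx=3.9,fy=3.9,interpolation=cv2.INTER_CUBIC))
```

```text
12.8 [ 0.59369966  0.13321841 -0.0212648 ] 0.03806992164593953 [-0.4322978   0.82351213 -0.1363841 ]
```

View pics/w8.png

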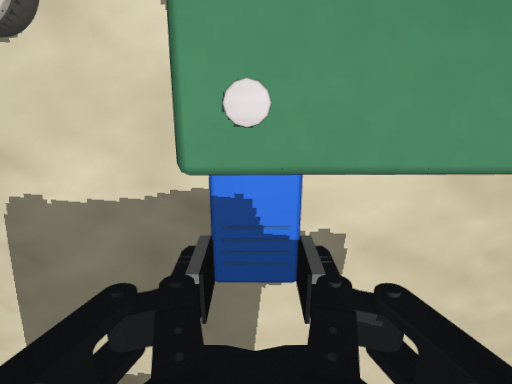

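View pics/s8.png

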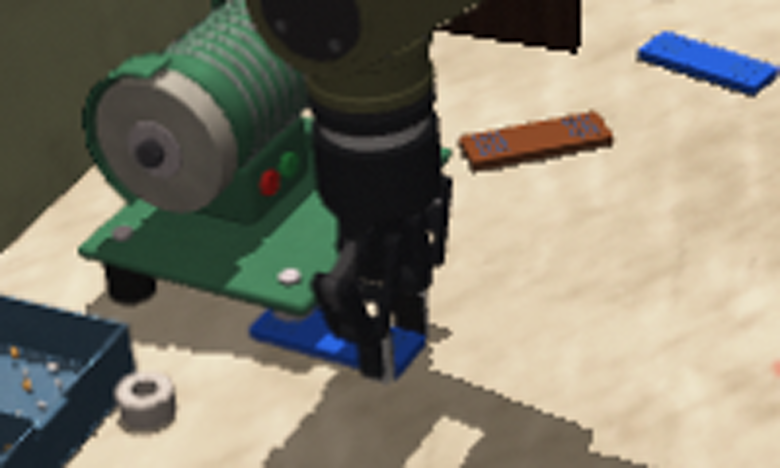

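The wrist view shows the bolt at (246,102), the plate corner at (180,173), and the packer going under the plate at columns 210–301. I'll measure the stub line from here.

Run:
```python
from h import *
cal=get_calibration("wrist")
b,c,c2=ray(cal,[[246.5,102.5],[180,173],[510,173]],[.053,.05,.05])*1000
pL,pR=ray(cal,[[211,180],[301,180]],.0125)*1000
e1,e2=ray(cal,[[215,281],[298,281]],.0125)*1000
print(b,c,c2,pL,pR,e1,e2)
a=np.arctan2(*( (c-c2)[[0,1]]*[-1,1]));print(np.degrees(a))
xg=np.array([np.cos(a),np.sin(a)]);yg=np.array([-xg[1],xg[0]])
o=(e1+e2)[:2]/2
f=lambda p:(np.array([xg@(p[:2]-o),yg@(p[:2]-o)]).round(1))
ax=((pL+pR)/2-(e1+e2)/2)[:2];print("packer yaw",np.degrees(np.arctan2(ax[1],ax[0])))
print("bolt",f(b),"corner",f(c),"corner+23",f(c)+[23,-23],"mid packer line",f((pL+pR)/2))
```

```text
[663.56333411 142.59916502  53.        ] [640.96423771 160.89608119  50.        ] [651.08996967  58.07335019  50.        ] [628.97943889 155.67989944  12.5       ] [632.62358235 117.7630843   12.5       ] [580.03515894 151.16683167  12.5       ] [583.76942966 112.3374569   12.5       ]
5.62421461601839
packer yaw 5.802721122366553
bolt [82.3  2.8] corner [61.6 23.2] corner+23 [84.6  0.2] mid packer line [49.2  0.2]
```

The stub centre lies about 1.5 mm to the left of the packer's axis and 83 mm from its outer end, well within tolerance. I'll set it down, release and back off.

servo_tool(
  series=[
    [[0.9, 0, 1, -1, 0, 0, 0], [0.9, 0, 0, -1, 0, 0, 0], [0.9, 0, 0, 0, 0, 0, 0], [0.6, 0, 0, 0, 0, 0, 0], [0.4, 0, 0, 0, 0, 0, 0], [0.4, 0, 0, 0, 0, 0, 0], [0.4, 0, 0, 0, 0, 0, 0]],
  ],
)

```text
t: 13.6
eef_pos: [0.594, 0.1342, -0.0229]
tcp_rot: [2.173, 0.104, -2.172]
wrist_force: [-0.3, 0.5, 0.0]
finger_gap: 0.0511
```

servo_tool(
  series=[
    [[0.4, 0, 0, 10, 0, 0, 0], [0.4, 0, 0, 20, 0, 0, 0], [0.4, -20, 0, 30, 0, 0, 0], [0.4, -20, -20, 30, 0, 0, 0], [0.4, 0, 0, 0, 0, 0, 0]],
  ],
)

```text
t: 14.1
eef_pos: [0.5558, 0.1136, 0.0725]
tcp_rot: [2.182, 0.104, -2.164]
wrist_force: [1.6, 0.5, -0.4]
finger_gap: 0.0511
```

Run:
```python
from h import *
s=read_state();print(s["t"],s["eef_pos"],s["finger_gap"],s["wrist_force"])
cal,im=snap("wrist","w9")
for c in blobs(mask(im,105,125,130)): print(cv2.boundingRect(c),rect(cal,c,.01))
```

```text
14.1 [0.55575756 0.11359121 0.07252965] 0.051062799356437046 [ 1.63454884  0.49820983 -0.41142389]
(202, 68, 58, 91) [612.7 136.3  61.3  39.1   5.3]
```

View pics/w9.png

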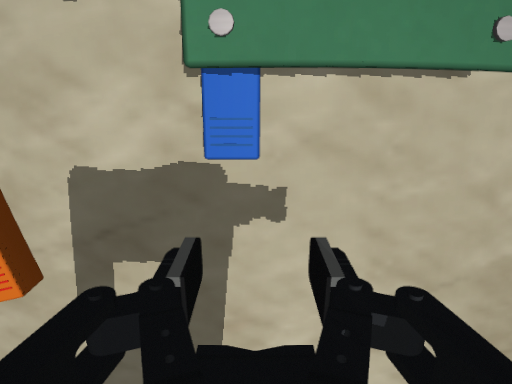

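Packer 1 is placed and visible at (232,113), yaw 5.3°, under the plate and in line with the bolt. Now for packer 2.

servo_tool(
  series=[
    [[0.4, -1, -45, 5, 0, 0, -0.02], [0.4, -1, -45, 5, 0, 0, -0.02], [0.4, -1, -45, 5, 0, 0, -0.02], [0.4, -1, -45, 5, 0, 0, -0.02], [0.4, -1, -45, 5, 0, 0, -0.02], [0.4, -1, -45, 5, 0, 0, -0.02], [0.4, -1, -45, 5, 0, 0, -0.02], [0.4, -1, -45, 5, 0, 0, -0.02]],
  ],
)

```text
t: 14.95
eef_pos: [0.5455, -0.2473, 0.1061]
tcp_rot: [-2.187, 0.07, 2.189]
wrist_force: [1.0, 0.5, 0.8]
finger_gap: 0.0515
```

servo_tool(
  series=[
    [[0.4, -1, -48, 0, 0, 0, -0.023], [0.4, 0, 0, 0, 0, 0, 0], [0.4, 0, 0, 0, 0, 0, 0]],
  ],
)

```text
t: 15.25
eef_pos: [0.5445, -0.2943, 0.1057]
tcp_rot: [-2.173, 0.095, 2.177]
wrist_force: [0.3, 0.1, -0.3]
finger_gap: 0.0508
```

Run:
```python
from h import *
s=read_state();print(s["t"],s["eef_pos"],s["finger_gap"],s["wrist_force"]);M=R.from_rotvec(s["tcp_rot"]).as_matrix();print(M.round(3))
cal,im=snap("wrist","w10")
for c in blobs(mask(im,105,125,130)):
  r=rect(cal,c,.01);print(cv2.boundingRect(c),r)
  a=np.radians(r[4]);print("grip",r[:2]-42.5*np.array([np.cos(a),np.sin(a)]))
```

```text
15.25 [ 0.5444714  -0.29433105  0.10572265] 0.050767799538477 [ 0.26488067  0.10261446 -0.3107631 ]
[[-0.001 -0.089 -0.996]
 [ 0.002 -0.996  0.089]
 [-1.    -0.001  0.002]]
(235, 57, 52, 137) [ 588.8 -301.4  108.4   39.1   -6. ]
grip [ 546.53281945 -296.95754031]
```

View pics/w10.png

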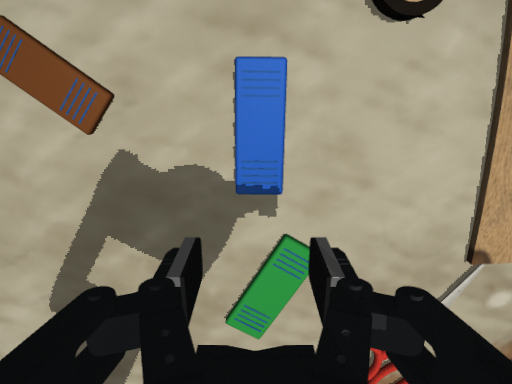

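The wrist view shows packer 2 at (260,125), centred between the jaws. It measures 108 x 39 mm at yaw -6°. Small corrections and descend.

servo_tool(
  series=[
    [[0.4, 1.5, -2.7, -40, 0, 0, -0.015], [0.4, 0, 0, -40, 0, 0, 0], [0.4, 0, 0, -25, 0, 0, 0], [0.4, 0, 0, -10, 0, 0, 0], [0.4, 0, 0, -5, 0, 0, 0], [0.4, 0, 0, -4, 0, 0, 0], [0.4, 0, 0, 0, 0, 0, 0]],
  ],
)

```text
t: 16.0
eef_pos: [0.5473, -0.2966, -0.016]
tcp_rot: [-2.171, 0.111, 2.168]
wrist_force: [-0.5, 0.2, 0.6]
finger_gap: 0.0509
```

servo_tool(
  series=[
    [[0.4, 0, 0, -2, 0, 0, 0], [0.4, 0, 0, -1, 0, 0, 0], [0.4, 0, 0, 0, 0, 0, 0], [0.4, 0, 0, 0, 0, 0, 0]],
  ],
)

```text
t: 16.4
eef_pos: [0.5465, -0.2967, -0.0197]
tcp_rot: [-2.169, 0.111, 2.168]
wrist_force: [0.1, -0.2, -0.4]
finger_gap: 0.0514
```

servo_tool(
  series=[
    [[0.6, 0, 0, 0, 0, 0, 0], [0.8, 0, 0, 0, 0, 0, 0], [0.9, 0, 0, 0, 0, 0, 0], [0.9, 0, 0, 0, 0, 0, 0], [0.9, 0, 0, 0, 0, 0, 0]],
  ],
)

```text
t: 16.9
eef_pos: [0.5468, -0.2969, -0.0194]
tcp_rot: [-2.17, 0.112, 2.168]
wrist_force: [-0.5, 0.8, 5.3]
finger_gap: 0.0378
```

Run:
```python
from h import *
s=read_state();print(s["t"],s["eef_pos"],s["finger_gap"],s["wrist_force"])
cal,im=snap("wrist","w11")
for c in blobs(mask(im,105,125,130)): print(cv2.boundingRect(c),rect(cal,c,.01))
```

```text
16.9 [ 0.54681581 -0.29689041 -0.01935296] 0.03782236896712561 [-0.49422303  0.7807306   5.34951201]
(208, 30, 99, 247) [ 589.2 -301.4  108.7   39.3   -6.4]
```

View pics/w11.png

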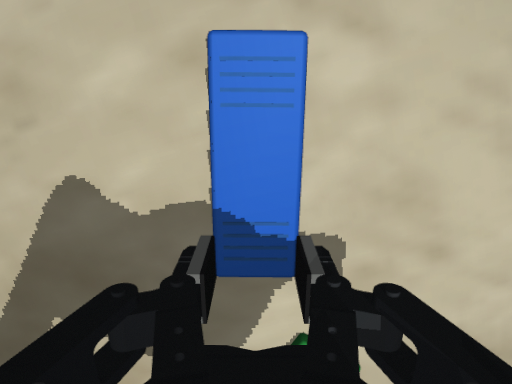

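servo_tool(
  series=[
    [[0.4, 0, 0, 0, 0, 0, 0], [0.4, 0, 0, 0, 0, 0, 0], [0.4, 0, 0, -1, 0, 0, 0], [0.4, 0, 0, -1, 0, 0, 0], [0.4, 0, 0, -1, 0, 0, 0], [0.4, 0, 0, 0, 0, 0, 0], [0.6, 0, 0, 0, 0, 0, 0], [0.8, 0, 0, 0, 0, 0, 0]],
  ],
)

```text
t: 17.75
eef_pos: [0.5467, -0.2967, -0.0226]
tcp_rot: [-2.17, 0.111, 2.168]
wrist_force: [0.5, -0.5, -0.3]
finger_gap: 0.0382
```

servo_tool(
  series=[
    [[0.9, 0, 0, 0, 0, 0, 0], [0.9, 0, 0, 0, 0, 0, 0], [0.9, 0, 0, 0, 0, 0, 0]],
  ],
)

```text
t: 18.05
eef_pos: [0.5466, -0.2967, -0.0228]
tcp_rot: [-2.17, 0.111, 2.168]
wrist_force: [0.7, -0.1, 2.2]
finger_gap: 0.0379
```

servo_tool(
  series=[
    [[0.9, 0, 0, 5, 0, 0, 0], [0.9, 0, 0, 15, 0, 0, 0], [0.9, 0, 0, 20, 0, 0, 0], [0.9, 0, 0, 20, 0, 0, 0], [0.9, 0, 0, 0, 0, 0, 0], [0.9, 0, 0, 0, 0, 0, 0]],
  ],
)

```text
t: 18.65
eef_pos: [0.5467, -0.2967, 0.0378]
tcp_rot: [-2.171, 0.112, 2.168]
wrist_force: [-0.3, -0.2, -1.1]
finger_gap: 0.0382
```

Run:
```python
from h import *
s=read_state();print(s["t"],s["eef_pos"],s["finger_gap"],s["wrist_force"])
cal,im=snap("wrist","w12")
for c in blobs(mask(im,105,125,130)): print(cv2.boundingRect(c),rect(cal,c,s["eef_pos"][2]+.0323))
```

```text
18.65 [ 0.5466772  -0.29670307  0.03776274] 0.038188613729766764 [-0.25761685 -0.2295292  -1.05372665]
(207, 27, 102, 253) [ 589.4 -301.4  109.2   39.5   -6.4]
```

servo_tool(
  series=[
    [[0.9, -6, 42, 0, 0, 0, 0.021], [0.9, -6, 42, 0, 0, 0, 0.021], [0.9, -6, 42, 0, 0, 0, 0.021], [0.9, -6, 42, 0, 0, 0, 0.021], [0.9, -6, 42, 0, 0, 0, 0.021], [0.9, -6, 42, 0, 0, 0, 0.021], [0.9, -5, 42, 0, 0, 0, 0.02], [0.9, -5, 42, 0, 0, 0, 0.02]],
  ],
)

```text
t: 19.5
eef_pos: [0.4986, 0.0411, 0.0355]
tcp_rot: [2.186, 0.071, -2.191]
wrist_force: [0.7, 0.6, 0.1]
finger_gap: 0.0379
```

servo_tool(
  series=[
    [[0.9, -5, 42, 0, 0, 0, 0.02], [0.9, -5, 43, 0, 0, 0, 0.02], [0.9, 0, 0, -20, 0, 0, 0], [0.9, 0, 0, -20, 0, 0, 0], [0.9, 0, 0, -8, 0, 0, 0], [0.9, 0, 0, 0, 0, 0, 0], [0.9, 0, 0, 0, 0, 0, 0]],
  ],
)

```text
t: 20.2
eef_pos: [0.4904, 0.1242, -0.0111]
tcp_rot: [2.168, 0.112, -2.169]
wrist_force: [0.2, 0.5, -0.2]
finger_gap: 0.0381
```

Run:
```python
from h import *
s=read_state();print(s["t"],s["eef_pos"],s["finger_gap"],s["wrist_force"]);print(R.from_rotvec(s["tcp_rot"]).as_matrix().round(4))
cal,im=snap("wrist","w13")
for c in blobs(mask(im,105,125,130)): print(cv2.boundingRect(c),rect(cal,c,s["eef_pos"][2]+.0327))
cal,ims=snap("scene")
cv2.imwrite("pics/s13.png",cv2.resize(ims[150:250,130:260,::-1],None,fx=6,fy=6,interpolation=cv2.INTER_CUBIC))
```

```text
20.2 [ 0.49037936  0.12418104 -0.01109092] 0.03808348239467036 [ 0.21122337  0.51965926 -0.17913204]
[[-4.000e-04  1.030e-01 -9.947e-01]
 [-1.000e-04 -9.947e-01 -1.030e-01]
 [-1.000e+00  1.000e-04  4.000e-04]]
(207, 0, 102, 280) [538.2 129.  118.6  39.3   5.4]
```

View pics/w13.png

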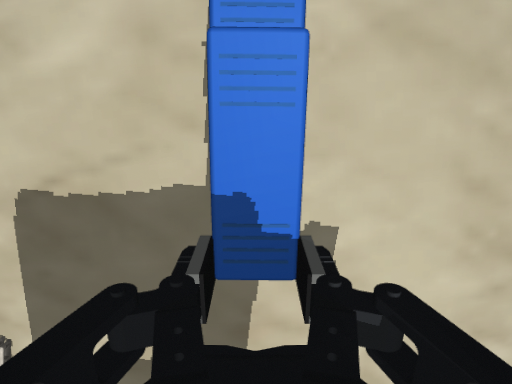

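View pics/s13.png

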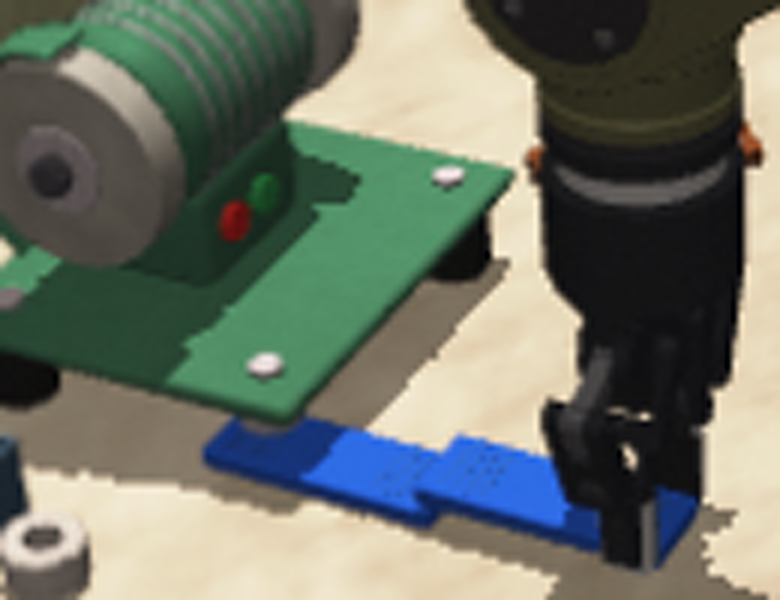

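Packer 1 lies flat with the stub over it at crop (265,425). Packer 2 is aligned just above its outer end at (560,495). Sliding half way in.

servo_tool(
  series=[
    [[0.9, 10, 1, -0.5, 0, 0, 0], [0.9, 10, 1, 0, 0, 0, 0], [0.9, 10, 1, 0, 0, 0, 0], [0.9, 10, 1, 0, 0, 0, 0], [0.9, 10, 1, 0, 0, 0, 0], [0.9, 0, 0, 0, 0, 0, 0], [0.9, 0, 0, 0, 0, 0, 0]],
  ],
)

```text
t: 21.0
eef_pos: [0.5404, 0.1295, -0.0118]
tcp_rot: [2.167, 0.113, -2.169]
wrist_force: [-0.2, -0.7, -0.9]
finger_gap: 0.0384
```

Run:
```python
from h import *
s=read_state();print(s["t"],s["eef_pos"],s["finger_gap"],s["wrist_force"],s["torque"])
cal,im=snap("wrist","w14");cal,ims=snap("scene")
cv2.imwrite("pics/s14.png",cv2.resize(ims[190:250,140:250,::-1],None,fx=7,fy=7,interpolation=cv2.INTER_CUBIC))
```

```text
21.0 [ 0.54035533  0.12951553 -0.01180873] 0.038359287332692005 [-0.24236698 -0.69540151 -0.87484305] [ 0.01464152 -0.00277178  0.01570035]
```

View pics/w14.png

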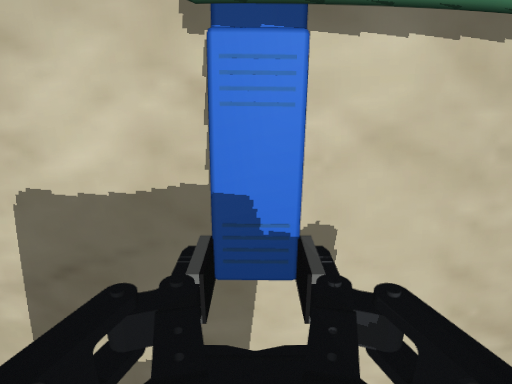

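View pics/s14.png

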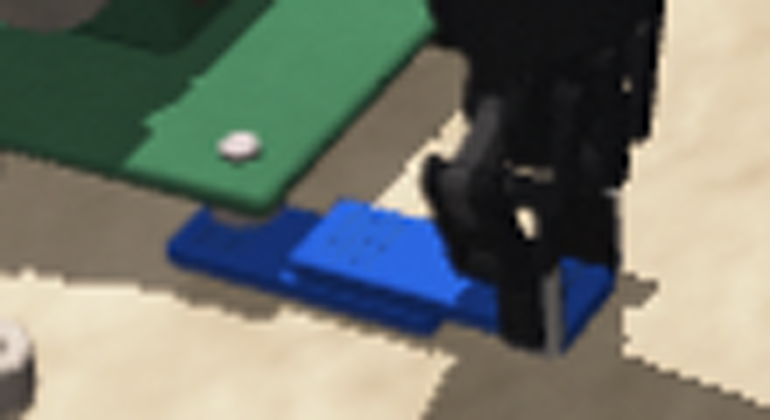

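No contact forces so far, and packer 2 lies right above packer 1. Continuing.

servo_tool(
  series=[
    [[0.9, 4, 0.4, 0, 0, 0, 0], [0.9, 4, 0.4, 0, 0, 0, 0], [0.9, 4, 0.4, 0, 0, 0, 0], [0.9, 4, 0.4, 0, 0, 0, 0], [0.9, 4, 0.4, 0, 0, 0, 0], [0.9, 0, 0, 0, 0, 0, 0], [0.9, 0, 0, 0, 0, 0, 0]],
  ],
)

```text
t: 21.8
eef_pos: [0.5604, 0.1315, -0.0116]
tcp_rot: [2.168, 0.113, -2.168]
wrist_force: [0.2, -0.3, -1.4]
finger_gap: 0.0384
```

servo_tool(
  series=[
    [[0.9, 5, 0.5, 0, 0, 0, 0], [0.9, 5, 0.5, 0, 0, 0, 0], [0.9, 5, 0.5, 0, 0, 0, 0], [0.9, 0, 0, 0, 0, 0, 0], [0.9, 0, 0, 0, 0, 0, 0]],
  ],
)

```text
t: 22.3
eef_pos: [0.5755, 0.133, -0.0116]
tcp_rot: [2.168, 0.113, -2.168]
wrist_force: [-0.4, 0.6, -1.4]
finger_gap: 0.0379
```

servo_tool(
  series=[
    [[0.9, 5, 0.5, 0, 0, 0, 0], [0.9, 5, 0.5, 0, 0, 0, 0], [0.9, 5, 0.5, 0, 0, 0, 0], [0.9, 0, 0, 0, 0, 0, 0], [0.9, 0, 0, 0, 0, 0, 0]],
  ],
)

```text
t: 22.8
eef_pos: [0.5905, 0.1345, -0.0116]
tcp_rot: [2.168, 0.113, -2.168]
wrist_force: [0.5, 0.2, -0.2]
finger_gap: 0.0382
```

Run:
```python
from h import *
s=read_state();print(s["t"],s["eef_pos"],s["finger_gap"],s["wrist_force"],s["torque"])
cal,im=snap("wrist","w15");cal,ims=snap("scene")
cv2.imwrite("pics/s15.png",cv2.resize(ims[190:250,140:250,::-1],None,fx=7,fy=7,interpolation=cv2.INTER_CUBIC))
```

```text
22.8 [ 0.59048046  0.13453499 -0.01161142] 0.038185445599570524 [ 0.5457956   0.1526294  -0.24606371] [-0.02817194  0.01449942 -0.02499569]
```

View pics/w15.png

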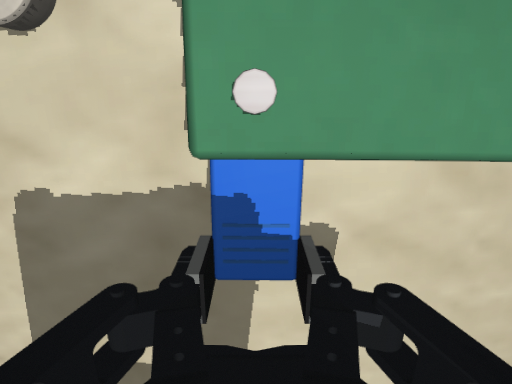

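View pics/s15.png

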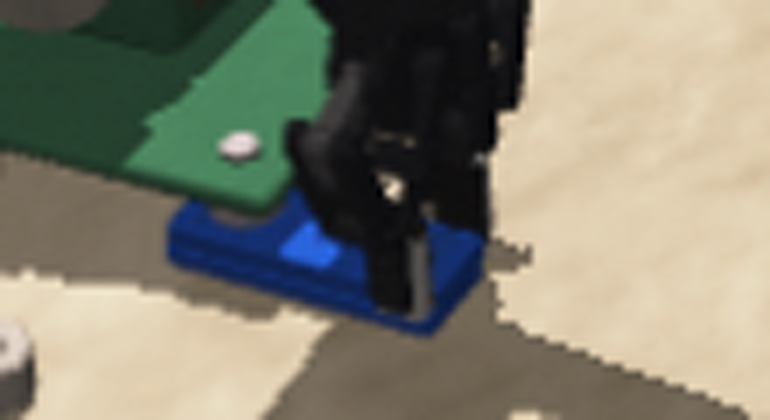

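Both packers are stacked with the stub over them at crop (240,212). The bolt hasn't moved from (238,145), and forces are about zero. Lower slightly, release and withdraw.

servo_tool(
  series=[
    [[0.9, 0, 0, -0.5, 0, 0, 0], [0.9, 0, 0, -0.3, 0, 0, 0], [0.9, 0, 0, 0, 0, 0, 0], [0.6, 0, 0, 0, 0, 0, 0], [0.4, 0, 0, 0, 0, 0, 0], [0.4, 0, 0, 0, 0, 0, 0], [0.4, 0, 0, 0, 0, 0, 0]],
  ],
)

```text
t: 23.6
eef_pos: [0.5905, 0.1345, -0.0122]
tcp_rot: [2.168, 0.113, -2.168]
wrist_force: [-0.5, -1.3, 0.0]
finger_gap: 0.0513
```

servo_tool(
  series=[
    [[0.4, 0, 0, 10, 0, 0, 0], [0.4, 0, 0, 20, 0, 0, 0], [0.4, -20, 0, 30, 0, 0, 0], [0.4, -30, -20, 30, 0, 0, 0], [0.4, -20, -40, 10, 0, 0, 0], [0.4, 0, 0, 0, 0, 0, 0], [0.4, 0, 0, 0, 0, 0, 0]],
  ],
)

```text
t: 24.3
eef_pos: [0.5207, 0.0741, 0.0889]
tcp_rot: [2.172, 0.111, -2.166]
wrist_force: [0.8, 0.1, 0.6]
finger_gap: 0.0515
```

Run:
```python
from h import *
s=read_state();print(s["t"],s["eef_pos"],s["finger_gap"],s["wrist_force"])
cal,im=snap("wrist","w16");cal2,ims=snap("scene")
for c in blobs(mask(im,105,125,130)): print(cv2.boundingRect(c),rect(cal,c,.02))
cv2.imwrite("pics/s16.png",cv2.resize(ims[150:250,110:260,::-1],None,fx=5,fy=5,interpolation=cv2.INTER_CUBIC))
```

```text
24.3 [0.52071397 0.0741167  0.08893654] 0.051492938388602846 [0.77860518 0.12943473 0.61515162]
(148, 2, 64, 105) [612.8 135.3  67.7  41.8   5.1]
```

View pics/w16.png

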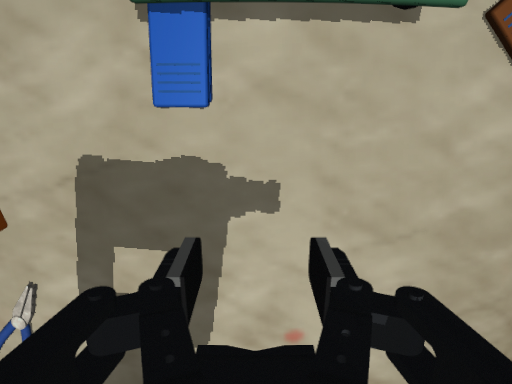

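View pics/s16.png

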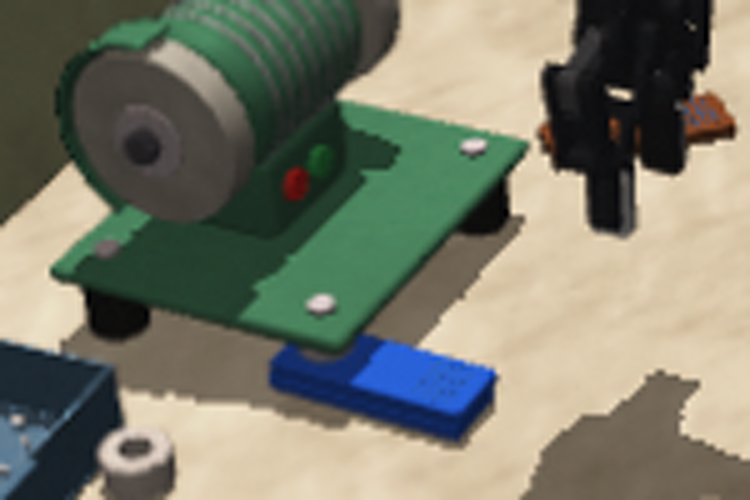

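The stack is neat, with the stub over both packers, the grinder level and unmoved, and the robot clear. Handing in.

```bash
python3 -c "
from bench import *
print(close_job())"
```

```text
the job is handed in; nothing more can be done
None
```

I slid both blue packers under the front-left stub, the first flat on the bench and the second flat on top of it. I then backed the gripper clear and handed the job in at about 24 s of the 64 s allowed. No verdict was reported.

**Last checks:** The scene and wrist pictures show the two packers stacked flush and flat, turned about 5° to match the grinder. I put the stub centre about 30 mm from the packers' middle along their length, 25 mm from the inner end, and within about 2 mm of their centre line. The plate bolt had not visibly moved in the scene pictures up to the release, and afterwards the plate still looked level. Wrist force stayed under 2 N while sliding the packers in. I never went near the orange packer, but did not measure it again at the end.

**What disagreed:**
- **Finger length:** The real finger ends were about 25 mm shorter than the reported tool point. The first two grasps closed above the packer without moving it, and I corrected the height by feel.
- **Grip opening:** The gripper read about 38 mm on the 40 mm wide packers.
- **Stub position:** Separate estimates differed by about 7 mm in all, roughly 3 mm of it sideways. That is within the 12 mm allowed.

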